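# Dosing dry run: point at the crucible in the balance

### The arm

A 6-joint arm with a two-finger parallel gripper is mounted at the origin on a cart in front of the work surface, level with it; the furniture and walls round the work are solid. World frame = base frame: x ahead of the robot, y to its left, z up, the work surface at z = 0. Lengths are in m, angles in degrees, forces in N, time in s.
With the tool pointing down it reaches from about 0.375 to 0.9 m from the base axis. Payload 3.1 kg.
Tool frame: the origin (TCP) lies between the finger pads, 19 mm behind the fingertips; this is the grasp point; z points along the fingers, y is the line along which they close (so a half turn about z gives the same grasp; the last joint's range is limited). The gripper opens to 85 mm and grips with 20 to 120 N. Pads are 22 mm wide; open, the fingers measure 114 mm over their backs; the gripper's body (76 mm by 85 mm) begins 54 mm behind the grasp point. The pads swing forward as they close: fully open they stand 13 mm farther back than shut.
Start: joints at [60.132, 30.224, 82.088, -0, 67.689, -10.227], TCP at [0.21, 0.589, 0.25] pointing down, gripper open.
Joint ranges: [-176.69, 176.69], [-43.24, 126.21], [12.49, 139.97], [-82, 262], [0, 151.66], [-163.58, 163.58]. Speed limits (degrees/s): [159.86, 159.86, 180, 180, 180, 180].

### API

Orientations are given as [roll, pitch, yaw] about the fixed x, y, z axes, in that order (R = Rz(yaw) Ry(pitch) Rx(roll)).
In Python, from cell import reach, line_to, goto_joints, gripper_to, hold, ik, read_state, read_camera, camera_model, IKError, close_job, search_frame, outline_of, mark_of gives the robot as it stands. Calls block until the motion is done:
- reach(position, orientation): joint-space move of the TCP to a pose.
- line_to(position, speed=0.15, orientation=None, contact_N=None): straight line of the TCP; orientation=None keeps the orientation; speed is the mean speed in m/s. With contact_N (N) it stops when the force on the tool has changed by that much, and returns True; else False.
- goto_joints(angles): joint-space move.
- gripper_to(opening, newtons=None): opening from 0.0 (shut) to 1.0 (fully open); newtons is the grip in N (None keeps the last); returns when the fingers have stopped.
- hold(seconds).
- ik(position, orientation): joint angles nearest the present ones, or None.
- read_state(): the state.
- read_camera(name): name is "scene" or "top" or "wrist"; returns (picture, depth): 384x512x3 uint8, red, green, blue; 384x512 float32, m along the optical axis (not along the pixel's ray), 0 where there is no reading.
- camera_model(name): a dict with "fx", "fy", "cx", "cy" (pixels), "dist" ([k1, k2, p1, p2, k3] as OpenCV has them; the pictures are not rectified), "extrinsics" (4x4, takes a point from world to camera coordinates); the wrist camera has in their place "tool_from_camera" (4x4, takes a point from camera to tool coordinates, whose origin is the TCP and whose axes are the flange's). Camera axes: x right, y down, z forward; pixel columns grow to the right and rows downward; lengths in m; the calibration is good to about 2 mm. A picture is of the moment at which its call begins: read the wrist's pose just before it. camera_model takes no time and is no camera call.
A pose or a line that the arm cannot do raises IKError and nothing moves.
- close_job(): hands the job in; it is judged then, once.
Trained networks look in the newest picture that a camera, given by its name, has taken for a name from the list of things; names that differ only in an ending like _2 or _b are one class to them, and where a whole thing is asked for, a point or a joint stands for the part that bears it (a point fixed in the world has none). Each returns a list of dicts, best first, with "confidence" (0 to 1); they miss things now and then, are a little off and sometimes report something else, mostly with a low value. They report only what shows in the picture. A call takes as long as a camera call.
- search_frame(target, camera): "extent" ([left, top, right, bottom] in pixels, round what is visible of it).
- outline_of(target, camera): "mask" (384x512 bool, what is visible of it) and "extent" ([left, top, right, bottom] in pixels, round what is visible of it).
- mark_of(target, camera): "location" ([column, row] in pixels: a listed point, or the origin of a listed thing).
The state is a dict: "t": time; "joint_positions": joint angles; "dq": joint speeds; "tau": joint torques, N m; "ee_pos": TCP position; "eef_rot": TCP orientation; "contact_force": force on the tool from outside, world axes, zero at the start; "ft_torque": the same for the moment, N m; "finger_gap": opening from 0.0 (shut) to 1.0 (fully open); "grasp_force": force on a finger pad.
Only numpy, scipy, OpenCV 4.12 (cv2) and the standard library are available. Lean on these libraries where they do the work, as an engineer would, in place of code of your own. Each camera call takes 0.05 s, during which the arm holds its last target. There are 200 camera calls.

### The job

Rehearse a dosing run on the laboratory balance, the shut fingertips standing in for the dosing needle: gently push the milky, translucent sliding cover on top of the draught shield all the way back by its tab, then point straight down at the middle of the open grey crucible on the pan, with the fingertips about 15 mm above its rim, and stay there for 3 seconds without touching it. Then draw the cover fully shut again with a fingertip against the tab, and move clear. Grip and lift nothing; the crucible stays where it stands on the pan, and the spare crucibles and forceps on the bench are left alone.

Things in the scene. Friction and masses are not known exactly. Their poses are not given: they have to be found in the camera images.
- balance: Beige top-pan balance, fixed, 300 mm (x) by 240 mm (y), housing 85 mm high. Origin under its middle, on the bench; x points to its back (away from the keys), y to its left, z up. On it a square draught shield of clear walls, outside x = -56 to 114 mm, y = -85 to 85 mm, wall tops at z = 165 mm, round the 110 mm pan. Push it with less than 30 N; gripping exceeds that.
- balance_shield (a joint): How far the translucent top cover is slid back along the balance's x, in m: 0 shut, 0.12 fully open (end stops at both). Slides lightly (friction 0.2 N, damping 2 N per m/s), stays where left. The cover is a 174 x 174 mm plate, upper face 169 mm above the bench, lower face 166 mm. Fully open, it leaves the chamber clear from balance x = -53 to 62 mm.
- cover_tab (a point): Middle of the top of the tab at the cover's front edge, which moves with it: a bar 40 mm wide (balance y), 10 mm thick (balance x), 9 mm high, top 178 mm above the bench, foot at 169 mm on the cover's upper face. The plate ends 3 mm behind the tab's front face: in front of the tab there is no plate, behind it lies the cover's flat top. Axes as the balance's.
- pan_center (a point): Centre of the pan's upper face, 98 mm above the bench. Axes as the balance's.
- crucible: The crucible on the pan: open, empty grey metal cup, 45 mm high, 48 mm across the rim, 29 mm across the foot, wall 2 mm, about 45 g, standing loose, seen only faintly through the cover until that is slid back. Origin in the middle of its underside, z up.
- crucible_mouth (a point): Centre of that crucible's mouth, level with its rim (143 mm above the bench, 22 mm below the tops of the shield walls). z up.
- spare_crucible_a: A second crucible like the first, standing on the bench to the left of the balance. Origin in the middle of its underside. Leave it alone.
- spare_crucible_b: A third such crucible, on the bench to the left of the balance. Leave it alone.
- forceps: Steel forceps 121 x 17 x 5 mm lying on the bench to the right of the balance. Origin in the middle of the underside. Leave them alone.

How it is judged (in metres and radians):
On the way, in this order (a step that is already met when the one before it is completed fails the run):
1. the cover is slid back, at least 105 of its 120 mm (value of joint balance_shield above 0.105 m), for 0.2 s.
2. cover open, the tool points straight down (within 22 degrees) at the crucible for 2.5 s: TCP within 12 mm of its axis and 20 to 55 mm above its rim (fingertips some 1 to 36 mm above) (value of joint balance_shield above 0.1 m and horizontal distance between the grasp point and crucible_mouth below 0.012 m and z of the grasp point in the frame of crucible_mouth between 0.02 and 0.055 m and angle between the grasp point's own z axis and vertical above 2.75 rad), for 2.5 s.
3. the cover is drawn shut to within 5 mm (value of joint balance_shield below 0.005 m), for 0.2 s.
At the end, for the whole second after the job is handed in: The cover is shut to within 5 mm, the crucible stands upright on the pan within 6 mm of where it stood, and the spare crucibles and forceps lie within 12 mm of where they were (value of joint balance_shield below 0.005 m and distance of crucible from where it was at the start of the episode below 0.006 m and angle between crucible's own z axis and vertical below 0.1 rad and linear speed of crucible below 0.02 m/s and distance of each of spare_crucible_a, spare_crucible_b, forceps from where it was at the start of the episode below 0.012 m); the robot touches nothing.
It fails at once if the robot touches the crucible on the pan (contact force between any of the fingers, the arm and crucible above 0.3 N).
It fails at once if the crucible on the pan is shifted or lifted by more than 6 mm (distance of crucible from where it was at the start of the episode above 0.006 m).
It fails at once if the balance or its cover is pushed or gripped with more than 30 N (contact force between any of the fingers, the arm and balance above 30 N).
It fails at once if a spare crucible or the forceps are moved by more than 12 mm (distance of any of spare_crucible_a, spare_crucible_b, forceps from where it was at the start of the episode above 0.012 m).
It also fails if it takes over 58 s, if anything falls off the work surface, if the arm or the gripper's body presses on something with over 40 N, if the wrist force passes 120 N, or if a joint passes its speed limit or range.

## Working session

There is one attempt and no reset: what is moved stays moved. The work goes in short steps, each a Python script; the robot and the scene stay as the last script left them, time stands still between calls to the robot, and variables do not carry over. Pictures are saved under pics/ and viewed, at most 10 in all, crops included, and the job is handed in when it is done.

```bash
ls; mkdir -p pics; cat > h.py <<'E'
import numpy as np, cv2
from cell import *
def K(m): return np.array([[m['fx'],0,m['cx']],[0,m['fy'],m['cy']],[0,0,1.]])
def ray(cam,px,z):
    """pixel -> world point on plane z (fixed cameras)"""
    m=camera_model(cam); E=np.array(m['extrinsics'])
    u=cv2.undistortPoints(np.array([[px]],float),K(m),np.array(m['dist'],float)).ravel()
    R,t=E[:3,:3],E[:3,3]; o=-R.T@t; d=R.T@np.array([u[0],u[1],1.])
    return o+d*(z-o[2])/d[2]
def proj(cam,P):
    m=camera_model(cam); E=np.array(m['extrinsics'])
    return cv2.projectPoints(np.array(P,float).reshape(-1,3),cv2.Rodrigues(E[:3,:3])[0],E[:3,3],K(m),np.array(m['dist'],float))[0].reshape(-1,2)
E
cat > a.py <<'E'
from h import *
Z={'cover_tab':.178,'pan_center':.098,'crucible_mouth':.143,'crucible':.098,'balance':0,'forceps':0}
for c in ('top','scene'):
    im,d=read_camera(c); cv2.imwrite(f'pics/{c}0.png',im[:,:,::-1])
    E=np.array(camera_model(c)['extrinsics']); print(c,'cam at',(-E[:3,:3].T@E[:3,3]).round(3))
    for n,z in Z.items():
        for r in mark_of(n,c)[:4]: print(n,r['confidence'],np.round(r['location'],1),ray(c,r['location'],z).round(4))
print(read_state())
E
python3 a.py
```

```text
pics
top cam at [0.354 0.082 1.162]
cover_tab 0.8 [242.7 195. ] [0.5539 0.1069 0.178 ]
pan_center 0.47 [312.6 200.2] [ 0.5668 -0.055   0.098 ]
balance 0.66 [238.2 186.7] [0.6112 0.1242 0.    ]
forceps 0.43 [311.6 202.2] [ 0.5811 -0.0652  0.    ]
forceps 0.43 [241.8 194.3] [0.5919 0.1139 0.    ]
scene cam at [-0.134  0.454  0.495]
cover_tab 0.66 [254.1 178.7] [0.545 0.118 0.178]
crucible_mouth 0.54 [241.5 238. ] [0.3836 0.2233 0.143 ]
balance 0.6 [242.4 236.3] [0.6004 0.124  0.    ]
{'t': 0.7, 'joint_positions': array([ 6.01327786e+01,  3.02210069e+01,  8.20892764e+01,  1.54126444e-03,
        6.76885876e+01, -1.02274325e+01]), 'dq': array([-0.06209808, -0.04605148,  0.03127751, -0.01536398, -0.04680008,
       -0.02800487]), 'tau': array([-1.72899495e-04, -4.42165589e+01, -1.78388447e+01, -2.57580386e-04,
        6.12231506e-04,  1.23314538e-05]), 'ee_pos': array([0.21001695, 0.58862385, 0.25002843]), 'eef_rot': array([ 1.79998636e+02, -1.20276175e-03,  1.60359626e+02]), 'contact_force': array([ 0.65043018,  0.60521223, -0.7496499 ]), 'ft_torque': array([ 0.03337971, -0.02967363,  0.03223806]), 'grasp_force': 0.0, 'finger_gap': 0.9999348480927394}
```

View pics/top0.png

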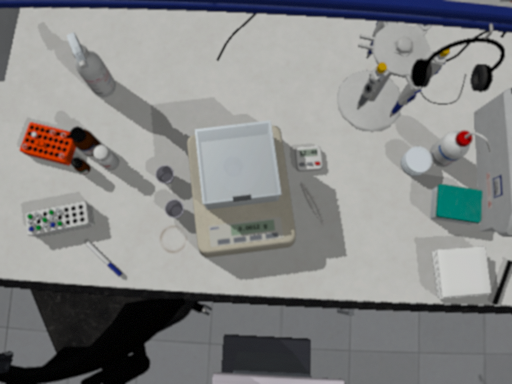

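View pics/scene0.png

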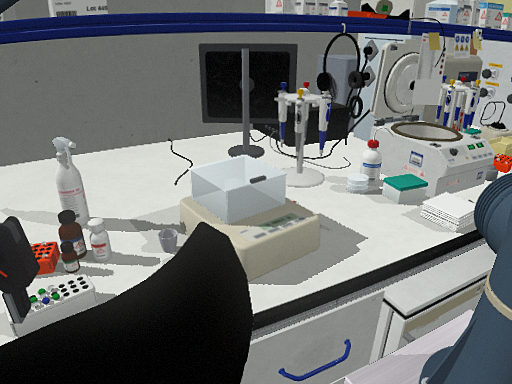

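The top view shows the balance turned a few degrees, with the dark tab at about (242,197), spares at (165,174) and (175,208) and forceps at (312,200). The scene view shows the tab at about (258,179), with the crucible not visible. Next I'll take a close wrist view.

```bash
cat >> h.py <<'E'
from scipy.spatial.transform import Rotation as Ro
def wpose():
    s=read_state(); T=np.eye(4); T[:3,:3]=Ro.from_euler('xyz',s['eef_rot'],degrees=True).as_matrix(); T[:3,3]=s['ee_pos']
    return T@np.array(camera_model('wrist')['tool_from_camera'])
def wray(W,px,z):
    m=camera_model('wrist'); u=cv2.undistortPoints(np.array([[px]],float),K(m),np.array(m['dist'],float)).ravel()
    d=W[:3,:3]@np.array([u[0],u[1],1.]); return W[:3,3]+d*(z-W[2,3])/d[2]
E
python3 - <<'E'
from h import *
m=camera_model('wrist');print(np.array(m['tool_from_camera']).round(3),m['fx'])
gripper_to(0.0)
# camera over the balance
T=np.array(m['tool_from_camera']); tgt=np.array([.58,.115])
best=None
for yaw in (0,90,180,-90):
    R=Ro.from_euler('xyz',[180,0,yaw],degrees=True).as_matrix(); o=R@T[:3,3]
    a=R@T[:3,2]; z=.42; h=z+o[2]-.17
    p=tgt-o[:2]-a[:2]/-a[2]*h; q=ik([*p,z],[180,0,yaw]); print(yaw,p.round(3),None if q is None else np.round(q))
E
```

```text
[[-0.001 -0.955 -0.297  0.076]
 [ 1.    -0.001 -0.     0.   ]
 [ 0.    -0.297  0.955 -0.124]
 [ 0.     0.     0.     1.   ]] 344.1736039659714
0 [0.621 0.115] [ 0. 23. 67. -0. 90. 90.]
90 [0.58  0.156] [ 4. 20. 72. -0. 88.  4.]
180 [0.539 0.115] [  0.  16.  79.   0.  86. -90.]
-90 [0.58  0.074] None
```

```bash
python3 - <<'E'
from h import *
reach([.53,.115,.42],[180,0,180])
hold(.3); W=wpose(); im,d=read_camera('wrist'); cv2.imwrite('pics/w0.png',im[:,:,::-1])
print(read_state()['t'],W[:3,3])
for n,z in {'cover_tab':.178,'pan_center':.098,'crucible_mouth':.143,'crucible':.098,'balance':0}.items():
    for r in mark_of(n,'wrist')[:3]: print(n,r['confidence'],np.round(r['location'],1),wray(W,r['location'],z).round(4))
np.save('w0.npy',W)
E
```

```text
3.9583 [0.45418194 0.11569247 0.54412943]
cover_tab 0.74 [255.5 181. ] [0.5531 0.1108 0.178 ]
balance 0.74 [264.1 181.6] [0.6022 0.1225 0.    ]
```

View pics/w0.png

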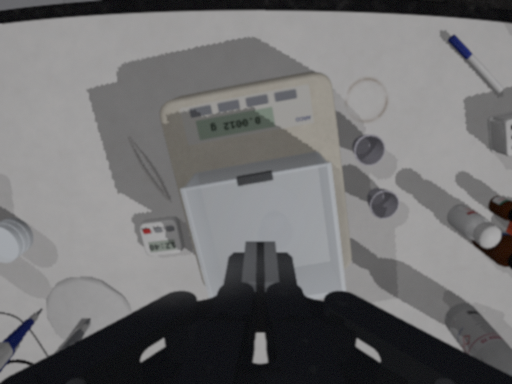

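The wrist view shows the tab bar at about (254,178) and the cover's front edge from (183,188) to (330,163). Its tilt gives the yaw.

```bash
python3 - <<'E'
from h import *
im=cv2.imread('pics/w0.png'); W=np.load('w0.npy'); g=im.max(2)
# tab mask
sub=np.zeros_like(g); sub[165:195,228:282]=(g[165:195,228:282]<95)
n,l,st,ce=cv2.connectedComponentsWithStats(sub); i=1+np.argmax(st[1:,4]); print(st[i],ce[i])
pts=np.argwhere(l==i)[:,::-1].astype(np.float32)
P=np.array([wray(W,p,.178)[:2] for p in pts]); r=cv2.minAreaRect((P*1000).astype(np.float32)); print(r)
top=cv2.imread('pics/top0.png').max(2); s=np.zeros_like(top); s[188:206,228:257]=(top[188:206,228:257]<110)
n,l,st,ce=cv2.connectedComponentsWithStats(s); i=1+np.argmax(st[1:,4]); pts=np.argwhere(l==i)[:,::-1]
P=np.array([ray('top',p,.178)[:2] for p in pts]); print(st[i],cv2.minAreaRect((P*1000).astype(np.float32)))
# cover front corners / sides, rough from picture (front edge z~.169)
for p in ((183,188),(330,163)): print(wray(W,p,.169))
# bottom housing yaw: housing front corners z .085
for p in ((163,105),(328,75)): print(wray(W,p,.085))
E
```

```text
[236 170  36  15 355] [254.02535211 176.95492958]
((548.6334228515625, 109.17147064208984), (11.395547866821289, 39.364166259765625), 10.119362831115723)
[228 195  29  11 226] ((542.1941528320312, 108.01618957519531), (21.363740921020508, 61.250267028808594), 7.996425628662109)
[0.56376797 0.02787301 0.169     ]
[0.53467984 0.19386278 0.169     ]
[ 0.47480344 -0.01151546  0.085     ]
[0.43741034 0.20283882 0.085     ]
```

```bash
cat >> h.py <<'E'
YAW=10.; u=np.array([np.cos(np.radians(YAW)),np.sin(np.radians(YAW))]); v=np.array([-u[1],u[0]])
TAB=np.array([.5508,.1100]); ORI=[180,0,YAW-180]
def at(s,z,l=0.): return [*(TAB+u*s+v*l),z]
def now(): 
    s=read_state(); p=s['ee_pos']; d=p[:2]-TAB
    print('t',round(s['t'],2),'s',(d@u).round(4),'l',(d@v).round(4),'z',p[2].round(4),'F',np.round(s['contact_force'],2)); return s
E
python3 - <<'E'
from h import *
reach(at(-.045,.25),ORI); line_to(at(-.045,.192),.1); now()
c=line_to(at(.060,.192),.06,contact_N=5); print(c); now()
if not c: c=line_to(at(.116,.192),.04,contact_N=5); print(c); now()
W=wpose(); im,d=read_camera('wrist'); cv2.imwrite('pics/w1.png',im[:,:,::-1])
for r in mark_of('cover_tab','wrist')[:2]:
    p=wray(W,r['location'],.178)[:2]-TAB; print(r['confidence'],r['location'],p@u,p@v)
E
```

```text
t 5.67 s -0.0442 l -0.0001 z 0.1927 F [ 0.22 -0.2  -0.06]
False
t 7.57 s 0.0598 l -0.0 z 0.1921 F [-0.1  -0.38 -0.53]
True
t 8.59 s 0.1031 l 0.0001 z 0.191 F [ 0.12  0.33 -0.31]
```

View pics/w1.png

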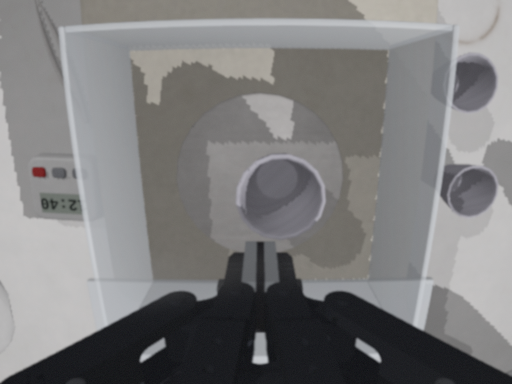

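The cover is open: its front edge is at row ~280 and the push stopped at s = 103 mm, where 104 was expected. The crucible rim is centred near (281,196). I'll lift and measure it.

```bash
cat > m.py <<'E'
from h import *
def mouth(tag):
    W=wpose(); im,d=read_camera('wrist'); cv2.imwrite(f'pics/{tag}.png',im[:,:,::-1]); out=[]
    for r in mark_of('crucible_mouth','wrist')[:3]: print('mark',round(r['confidence'],2),r['location'],wray(W,r['location'],.143).round(4))
    for r in outline_of('crucible','wrist')[:3]:
        c=max(cv2.findContours(r['mask'].astype(np.uint8),0,1)[0],key=len)
        P=np.array([wray(W,p[0],.143)[:2]*1000 for p in c],np.float32)
        (x,y),R=cv2.minEnclosingCircle(P); print('mask',round(r['confidence'],2),np.round(r['extent']),(x,y),R)
    m=camera_model('wrist')
    hc=cv2.HoughCircles(cv2.medianBlur(cv2.cvtColor(im,cv2.COLOR_RGB2GRAY),3),cv2.HOUGH_GRADIENT,1,60,param1=100,param2=25,minRadius=25,maxRadius=60)
    if hc is not None:
        for x,y,r in hc[0][:3]:
            C=wray(W,(x,y),.143); print('hough',x,y,r,C.round(4),'rad',abs(wray(W,(x+r,y),.143)[1]-C[1]))
E
python3 - <<'E'
from m import *
line_to(at(.088,.192),.05); line_to(at(.055,.29),.15); hold(.3); now(); mouth('w2')
print('pan centre exp',TAB+u*.085, 'from tab mark:')
E
```

```text
t 10.27 s 0.0549 l 0.0 z 0.289 F [-0.46  0.07 -0.86]
mark 0.95 [274.3, 217.4] [0.6302 0.1366 0.143 ]
mask 0.89 [245. 185. 302. 246.] (628.3978881835938, 135.24966430664062) 25.144697189331055
mask 0.39 [389. 186. 435. 229.] (599.4865112304688, 250.85238647460938) 22.708984375
hough 270.5 219.5 27.5 [0.6326 0.1338 0.143 ] rad 0.022845715823863633
pan centre exp [0.63450866 0.1247601 ] from tab mark:
```

View pics/w2.png

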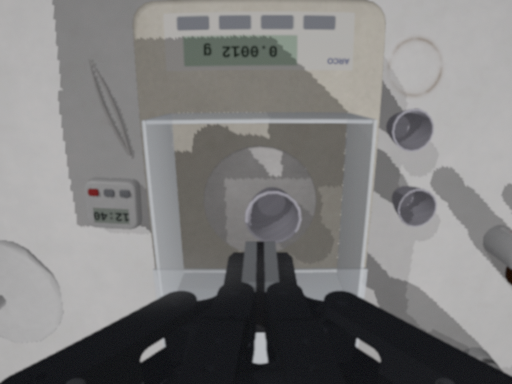

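The crucible rim centre is at about (274,217), which matches the network mark. At z=.143 its radius is about 24 mm, as given.

```bash
python3 - <<'E'
from h import *
M=[.6308,.1362]
line_to([*M,.24],.12); line_to([*M,.177],.06); hold(3.2); s=now(); print(s['ee_pos'],s['eef_rot'])
im,d=read_camera('scene'); cv2.imwrite('pics/s1.png',im[100:300,130:400,::-1].repeat(2,0).repeat(2,1))
line_to([*M,.24],.1); line_to(at(.150,.24),.15)
print('down contact',line_to(at(.150,.1925),.04,contact_N=4)); now()
im,d=read_camera('scene'); cv2.imwrite('pics/s2.png',im[100:300,130:400,::-1].repeat(2,0).repeat(2,1))
E
```

```text
t 15.46 s 0.0833 l 0.0119 z 0.177 F [ 0.02 -0.62  0.31]
[0.63077249 0.13617695 0.17698237] [ 179.97120436   -0.31936849 -169.98693905]
down contact False
t 18.23 s 0.1503 l -0.0 z 0.1929 F [ 0.2   0.3  -0.02]
```

View pics/s2.png

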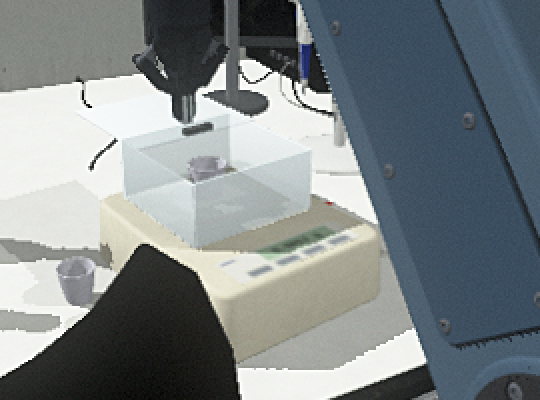

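View pics/s1.png

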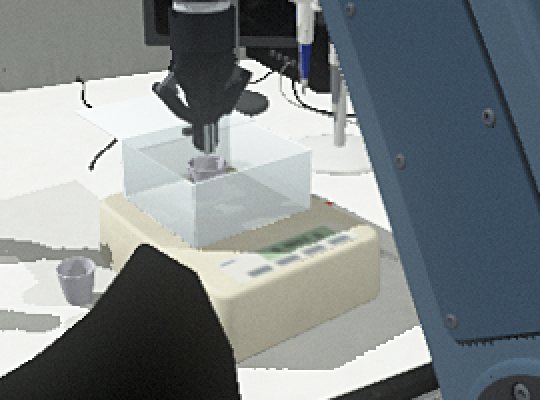

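In s1 the tips stood centred just over the crucible at crop pixel (207,155). In s2 they are behind the tab at (185,122), with the tab at (198,129) and the cover still open. Now I'll draw it shut.

```bash
python3 - <<'E'
from h import *
c=line_to(at(.050,.1925),.06,contact_N=5); print(c); now()
if not c: c=line_to(at(.006,.1925),.035,contact_N=5); print(c)
s=now(); d=(s['ee_pos'][:2]-TAB)@u
if c:
    line_to(at(d+.012,.1925),.04); line_to(at(d+.012,.30),.12)
    line_to(at(-.05,.42),.15); hold(.3); W=wpose(); im,_=read_camera('wrist'); cv2.imwrite('pics/w3.png',im[:,:,::-1])
    for r in mark_of('cover_tab','wrist')[:2]:
        p=wray(W,r['location'],.178)[:2]-TAB; print(r['confidence'],r['location'],p@u,p@v)
    now()
E
```

```text
False
t 20.1 s 0.0502 l 0.0 z 0.1924 F [0.84 0.62 0.29]
True
t 21.05 s 0.0152 l -0.0001 z 0.1926 F [2.18 0.23 1.01]
t 24.06 s -0.0499 l -0.0 z 0.4196 F [ 0.09 -0.2   0.7 ]
```

```bash
sleep 1; ls pics/w3.png
```

```text
pics/w3.png
```

View pics/w3.png

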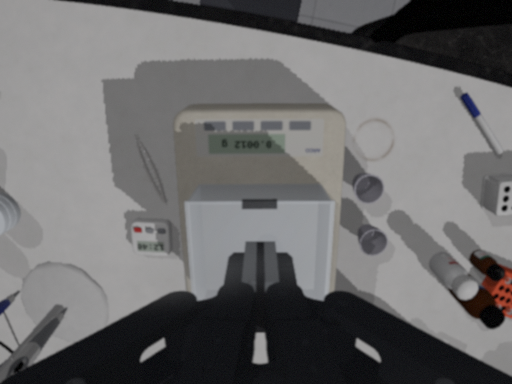

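The view shows the cover shut, with the tab at (259,203) and its edge flush with the shield front. The push and pull stops imply about 120 mm of travel, so I'll hand it in.

```bash
python3 -c "
from cell import *
print(close_job())"
```

```text
the job is handed in; nothing more can be done
None
```

The dosing rehearsal ran to plan and is handed in, but no verdict came back: the cover was pushed fully open, the tips were held 15 mm above the crucible for 3.2 s, and the cover was drawn shut, with the arm left clear.

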